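# Close up the retained-sample row and set its discard day

### The job

One jar of today's food samples still stands by itself: stand it on the sample tray and push it back into the gap in the row, easing its neighbours apart without toppling any, so that all four jars stand upright in one line along the back rail. These samples are thrown out on Friday, so roll the knurled day wheel on the tray's right-hand end until its pointer rests at the fifth of the seven day marks, counted from the left. Leave the other things on the table where they are.

Things in the scene. Friction and masses are not known exactly. Their poses are not given: they have to be found in the camera images.
- sample_tray: Stainless tray fixed to the table, 370 mm along its y, 130 mm along x, base 4 mm thick. Origin: centre of its underside; x points from its open front (x -65 mm) to the back, y to the left. The jars stand on the base in a row, their centres at x +27 mm when they touch the back rail (inner face x +58 mm, 34 mm high). A cheek, 30 mm high, inner face at y +181 mm, ends the row at the left.
- housing_corner (a point): Front left top corner of the day marker's white housing, which ends the row at the right. In the tray's frame the housing covers x -56 to +60 mm, y -181 to -75 mm, up to z 40 mm: 256 mm between it and the cheek for four jars of 62 mm, and some 60 mm of free base in front of the row.
- jar_left: Screw-lidded sample jar, 62 mm in diameter, 75 mm tall, 0.2 kg, lid (57 mm in diameter, from 58 mm up) tight. Origin: centre of its underside. Already in the row, at its left end, pale lid.
- jar_middle: Screw-lidded sample jar, 62 mm in diameter, 75 mm tall, 0.2 kg, lid (57 mm in diameter, from 58 mm up) tight. Origin: centre of its underside. Already in the row, next to the left jar; red lid. The gap to fill lies between this jar and the right one, 44 to 60 mm wide: a little too narrow. The jars are loose and slippery; under 20 N pushes it in.
- jar_right: Screw-lidded sample jar, 62 mm in diameter, 75 mm tall, 0.2 kg, lid (57 mm in diameter, from 58 mm up) tight. Origin: centre of its underside. Already in the row, at its right end beside the white housing, pale lid.
- jar_new: Screw-lidded sample jar, 62 mm in diameter, 75 mm tall, 0.2 kg, lid (57 mm in diameter, from 58 mm up) tight. Origin: centre of its underside. Stands by itself on the table in front of the tray, pale lid; it is the one to add.
- day_wheel (a joint): Angle (rad) of the black knurled thumbwheel, 44 mm in diameter, 13 mm wide, axle along the tray's x, its top edge showing through the housing. 0 at the first mark, growing as its top is rolled right (the tray's -y). It clicks into a notch every 0.524 rad (11.5 mm of rim), so marks one to seven are 0, 0.524, 1.047, 1.571, 2.094, 2.618, 3.142; stops just beyond.
- wheel_top (a point): Highest point of the day wheel's rim, mid-width: 49 mm above the table, 9 mm above the housing; in the tray's frame x -26, y -131 mm. About 1.5 N at the rim passes a notch, so a fingertip laid on top with 5 to 10 N and drawn sideways at that height rolls it by friction; released between notches, the wheel falls into the nearer one.
- pointer_tip (a point): Tip of the small white pointer under the clear window behind the wheel (frame 6 mm above the housing, x +11 to +33, y -171 to -91 mm in the tray's frame). The wheel drives it 9 mm a click, to the right as the wheel's top rolls right; it cannot be touched. The seven dark ribs behind the window, 9 mm apart, are the day marks, the first at the left.
- mark5 (a point): Where the pointer tip is when it stands at the fifth mark.
- kitchen_timer: Wind-up timer, 66 mm across, 57 mm tall, loose, left of the tray; leave it alone. Origin: centre of its underside.
- salt_shaker: Salt shaker, 44 mm across, 90 mm tall, loose, right of the tray; leave it alone. Origin: centre of its underside.
- tumbler: Clear empty tumbler, 67 mm across, 95 mm tall, loose, behind the tray; leave it alone. Origin: centre of its underside.
There are look-alikes about, which are no part of the job. What is shaped like the jar_right but purple is not meant.

How it is judged:
By the outcome, as a careful person would: the job done as asked, in the order asked, and still so for the second after the job is handed in, with the robot touching nothing.
It also fails if it takes over 67 s, if anything falls off the work surface, if the arm or the gripper's body presses on something with over 40 N, if the wrist force passes 120 N, or if a joint passes its speed limit or range.

### The arm

A 6-joint arm with a two-finger parallel gripper is mounted at the origin on a cart in front of the work surface, level with it; the furniture and walls round the work are solid. World frame = base frame: x ahead of the robot, y to its left, z up, the work surface at z = 0. Lengths are in mm, angles in rad, forces in N, time in s.
With the tool pointing down it reaches from about 350 to 875 mm from the base axis. Payload 4.2 kg.
Tool frame: the origin (TCP) lies between the finger pads; the fingertips stand 25 mm ahead of it and the grasp point (between the pads) lies 6 mm ahead of it; z points along the fingers, y is the line along which they close (so a half turn about z gives the same grasp; the last joint's range is limited). The gripper opens to 85 mm and grips with 20 to 120 N. Pads are 22 mm wide; open, the fingers measure 114 mm over their backs; the gripper's body (76 mm by 85 mm) begins 54 mm behind the grasp point. The pads swing forward as they close: fully open they stand 13 mm farther back than shut.
Start: joints at [1.475, 0.385, 0.008, 0, -1.194, -0.259], TCP at [217.094, 586.063, 256.312] pointing down, gripper open.
Joint ranges: [-3.14, 3.14], [-1.21, 2.06], [-1.07, 1.41], [-3.16, 2.05], [-2.99, -0.16], [-3.1, 3.1]. Speed limits (rad/s): [2.79, 2.79, 3.14, 3.14, 3.14, 3.14].

### API

Orientations are given as a unit quaternion [x, y, z, w].
In Python, from bench import arm gives the robot as it stands.
- The arm moves only by the shell command python3 -m pendant 'ROWS'. ROWS is JSON, a list of rows, each a list of 7 numbers: the shift along the tool's x, y, z in m, then the turn, a rotation vector about the tool's x, y, z in degrees, then the finger opening in m, from 0 to 0.0854. In form: [[x, y, z, wx, wy, wz, fingers], ...]. A call has 1 to 12 rows; each row shifts and turns the commanded pose from where the row before left it, along the tool's axes as they then stand; what a row does not reach is not made up. A row lasts 1/10 s, in which the tool goes at most 50 mm and 8.59 degrees, less where a joint would pass 70% of its speed; a pose out of reach is approached as far as the arm can. A call is refused whole if a number of a shift passes 0.05 or a number of a turn 8.59, either way. A call with a gripper value outside its range is refused whole. The fingers move at their own pace and stop on an object; the grip force is fixed at half the most. Time passes only in rows, so rows that do not move let the fingers close. It gives the time, the measured TCP pose, the force, the opening and the grip force at its end, in the units of the state.
- arm.read_state(): the state, without advancing time (a new reading comes with each control period).
- arm.get_image(name): name is "scene" or "top" or "wrist"; returns a dict with "image" (384x512x3 uint8, red, green, blue), "fx", "fy", "cx", "cy" (pixels), "xyz" and "rotation" of the camera in the world. Camera axes: x right, y down, z forward; pixel columns grow to the right and rows downward; lengths in mm; the calibration is good to about 2 mm. A picture is of the moment at which its call begins. There is no depth.
- arm.job_done(): hands the job in; it is judged then, once.
The state is a dict: "clock": time; "joints": joint angles; "joint_vel": joint speeds; "joint_efforts": joint torques, N m; "position": TCP position; "ee_rot": TCP orientation; "contact_force": force on the tool from outside, world axes, zero at the start; "wrist_torque": the same for the moment, N m; "gripper_width": finger opening in mm; "grasp_force": force on a finger pad.
Only numpy, scipy, OpenCV 4.12 (cv2) and the standard library are available. Lean on these libraries where they do the work, as an engineer would, in place of code of your own. Each camera call takes 0.05 s, during which the arm holds its last target. There are 200 camera calls.

## Working session

There is one attempt and no reset: what is moved stays moved. The work goes in short steps, Python scripts to look and compute and a shell command to move; the robot and the scene stay as the last step left them, time stands still between calls to the robot, and variables do not carry over. Pictures are saved under pics/ and viewed, at most 12 in all, crops included, and the job is handed in when it is done.

```bash
mkdir -p pics; cat > h.py <<'E'
import numpy as np, cv2
from bench import arm
from scipy.spatial.transform import Rotation as R
def grab(n,f=None):
    d=arm.get_image(n)
    if f: cv2.imwrite('pics/'+f,d['image'][:,:,::-1])
    return d
def rot(d):
    r=np.array(d['rotation'],float)
    return r if r.shape==(3,3) else R.from_quat(r).as_matrix()
def ray(d,u,v,z):
    w=rot(d)@np.array([(u-d['cx'])/d['fx'],(v-d['cy'])/d['fy'],1]); o=np.array(d['xyz'],float)
    return o+w*(z-o[2])/w[2]
def proj(d,p):
    c=rot(d).T@(np.array(p,float)-np.array(d['xyz'])); return c[0]/c[2]*d['fx']+d['cx'],c[1]/c[2]*d['fy']+d['cy']
E
python3 - <<'E'
from h import *
a=grab('top','top.png');b=grab('scene','scene.png')
for d in(a,b):print(d['xyz'],d['rotation'],d['fx'],d['cx'],d['cy'])
s=arm.read_state();print(s['clock'],s['position'],s['ee_rot'],s['contact_force'],s['gripper_width'])
print(R.from_quat(s['ee_rot']).as_matrix().round(3))
E
```

```text
[ 490.16303638   18.97916099 1477.23267342] [-0.69839824  0.71410379 -0.032954    0.03478076] 416.2991502465485 253.1905472527987 191.85777155766846
[259.71722655 619.84187936 767.62580601] [-0.2481557   0.8831964  -0.38553215  0.09873111] 377.4831250282211 260.746013122093 194.5141716951695
0.1 [216.94645827 585.64941605 255.35182197] [ 9.84295050e-01 -1.76528508e-01 -1.11389368e-04  9.63122215e-04] [ 0.10861086  0.52600394 -0.7808889 ] 85.27502683710165
[[ 0.938 -0.348 -0.001]
 [-0.348 -0.938 -0.002]
 [ 0.     0.002 -1.   ]]
```

View pics/top.png

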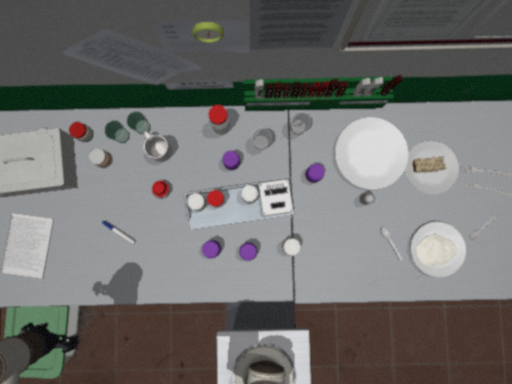

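View pics/scene.png

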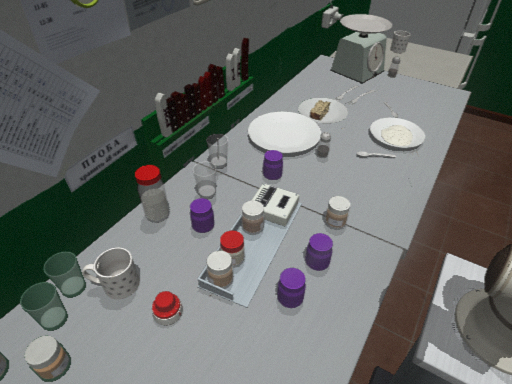

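Candidates for jar_new, in top view: the pale-lid jar at (291,246), in front of the tray; the pale-lid jar at (98,157), far left beside the tumblers; and the purple jars at (211,249), (248,251), (231,159), (316,172). I choose (291,246), at (339,208) in the scene view. The row jars are at (196,202), (215,198, red) and (249,193). The housing is at (276,197).

```bash
python3 - <<'E'
from h import *
d=grab('top');im=d['image'];b=im[:,:,::-1].copy()
cv2.imwrite('pics/crop.png',cv2.resize(b[165:275,175:325],None,fx=5.3,fy=5.3,interpolation=cv2.INTER_CUBIC))
f=im.astype(int);r,g,bl=f[...,0],f[...,1],f[...,2]
masks={'pale':((r>175)&(r-bl>=8)&(r-bl<60)),'white':(r>190)&(g>190),'red':(r>130)&(g<70)&(bl<70),'purple':(bl>90)&(g<60)}
for k,m in masks.items():
    n,l,s,c=cv2.connectedComponentsWithStats(m.astype('uint8'))
    for i in range(1,n):
        if 30<s[i,4]<2500 and 90<c[i,1]<300 and 60<c[i,0]<400: print(k,s[i].tolist(),c[i].round(1),ray(d,*c[i],79).round(0)[:2])
E
```

```text
pale [156, 143, 10, 11, 82] [160.1 147.7] [783. 335.]
white [156, 144, 9, 10, 67] [160.1 148.2] [781. 335.]
white [260, 180, 32, 35, 541] [274.9 198.9] [599. -51.]
white [242, 186, 15, 15, 174] [248.9 192.8] [622.  36.]
white [188, 194, 15, 15, 174] [195.2 201.1] [598. 217.]
white [114, 229, 19, 14, 31] [121.5 234.8] [490. 465.]
white [285, 240, 15, 15, 183] [291.9 246.9] [ 438. -104.]
red [209, 105, 18, 19, 257] [217.4 113.9] [896. 138.]
red [69, 122, 15, 15, 169] [ 76.3 129.1] [854. 623.]
red [153, 181, 16, 16, 146] [158.8 188.7] [642. 340.]
red [207, 190, 16, 17, 204] [214.8 197.7] [608. 151.]
purple [224, 156, 16, 11, 46] [232.5 162.8] [725.  89.]
purple [307, 168, 14, 13, 39] [311.4 175.2] [ 677. -177.]
```

View pics/crop.png

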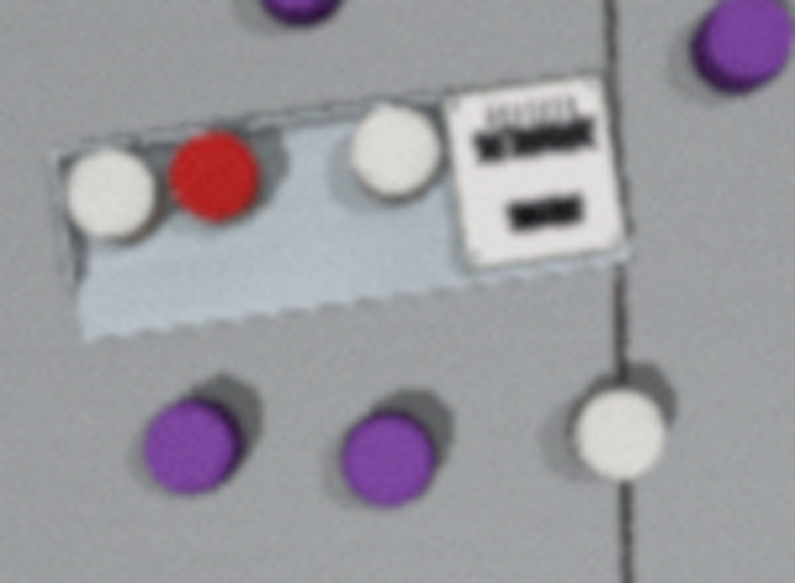

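Crop check: the chosen jar, pale lid, stands at crop (620,435) in front of the tray, with the purple look-alikes well away at (192,447) and (388,458). The housing corners are near (445,100), (603,75), (627,247) and (468,268), and the gap lies between red (214,178) and pale (395,152).

```bash
python3 - <<'E'
from h import *
d=grab('top')
P=lambda u,v,z:ray(d,(u+.5)/5.3-.5+175,(v+.5)/5.3-.5+165,z)[:2]
# housing: white mask corners
m=(d['image'].min(2)>185).astype('uint8'); m[:, :259]=0; m[:,296:]=0; m[:175]=0; m[220:]=0
box=cv2.boxPoints(cv2.minAreaRect(cv2.findContours(m,0,2)[0][0] if 0 else np.argwhere(m)[:,::-1].astype('float32')))
W=[ray(d,*p,40)[:2] for p in box]; print(box.round(1).tolist(),np.round(W,1).tolist())
W2=[P(*p,40) for p in [(447,99),(603,76),(626,246),(468,269)]];print('hand',np.round(W2,1).tolist())
F=[P(87,340,4),P(628,262,4)];e=F[0]-F[1];print('front edge',np.round(F,1).tolist(),np.hypot(*e),np.degrees(np.arctan2(-e[0],e[1])))
Hc=np.mean(W2,0)
for th in (7,8,8.5):
    t=np.radians(th);ex=np.array([np.cos(t),np.sin(t)]);ey=np.array([-ex[1],ex[0]])
    o=Hc-2*ex+128*ey
    print(th,'origin',o.round(1),'yfront',[((f-o)@ex).round(1) for f in F])
    for n,p,z in(('L',(195.2,201.1),79),('M',(214.8,197.7),79),('R',(248.9,192.8),79),('N',(291.9,246.9),75)):
        w=ray(d,*p,z)[:2];print(n,w.round(1),((w-o)@ex).round(1),((w-o)@ey).round(1))
E
```

```text
[[258.79998779296875, 183.5], [287.29998779296875, 179.39999389648438], [291.79998779296875, 210.6999969482422], [263.29998779296875, 214.8000030517578]] [[657.2, 1.1], [669.3, -98.5], [559.9, -110.7], [548.0, -11.8]]
hand [[657.9, 0.6], [670.7, -102.1], [558.9, -113.7], [546.2, -10.5]]
front edge [[506.0, 243.4], [549.9, -118.1]] 364.09010014344614 6.919406951816801
7 origin [590.8  70.3] yfront [np.float64(-63.1), np.float64(-63.6)]
L [597.7 217.1] 24.7 144.8
M [607.7 150.9] 26.6 77.9
R [621.7  35.7] 26.4 -38.2
N [ 437.4 -104.1] -173.5 -154.4
8 origin [588.6  70. ] yfront [np.float64(-57.7), np.float64(-64.5)]
L [597.7 217.1] 29.5 144.4
M [607.7 150.9] 30.2 77.5
R [621.7  35.7] 28.0 -38.6
N [ 437.4 -104.1] -174.0 -151.4
8.5 origin [587.5  69.8] yfront [np.float64(-54.9), np.float64(-65.0)]
L [597.7 217.1] 31.8 144.1
M [607.7 150.9] 32.0 77.2
R [621.7  35.7] 28.8 -38.9
N [ 437.4 -104.1] -174.2 -149.8
```

```bash
python3 -m pendant '[[0,0,0,0,0,8,0.0854],[0.02,0.03,0,0,0,8,0.0854],[0.03,0.04,0,0,0,8,0.0854],[0,0.05,0,0,0,8,0.0854],[0,0.05,0,0,0,8,0.0854],[0,0.05,0,0,0,8,0.0854],[0.03,0.04,0,0,0,8,0.0854],[0.05,0.03,0,0,0,6,0.0854]]'
```

```text
clock: 1.0
position: [69.7, 322.1, 256.3]
ee_rot: [0.76, -0.65, 0.0, 0.0]
contact_force: [-1.0, 0.0, 0.8]
gripper_width: 85.6
grasp_force: 0.0
```

```bash
python3 -m pendant '[[0.012,-0.045,0,0,0,1.9,0.0854],[0.012,-0.045,0,0,0,0,0.0854],[0.012,-0.045,0,0,0,0,0.0854],[0.012,-0.045,0,0,0,0,0.0854],[0.012,-0.045,0,0,0,0,0.0854],[0,0,0,0,0,0,0.0854]]'; python3 -m pendant '[[0.04,-0.01,0,0,0,0,0.0854],[0.04,-0.01,0,0,0,0,0.0854],[0.04,-0.01,0,0,0,0,0.0854],[0.04,-0.01,0,0,0,0,0.0854],[0.04,-0.01,0,0,0,0,0.0854],[0.04,-0.01,0,0,0,0,0.0854],[0.04,-0.01,0,0,0,0,0.0854],[0.04,-0.01,0,0,0,0,0.0854],[0,0,0,0,0,0,0.0854],[0,0,0,0,0,0,0.0854]]'
cat >> h.py <<'E'
t=np.radians(7.0);EX=np.array([np.cos(t),np.sin(t)]);EY=np.array([-EX[1],EX[0]]);O=np.array([591.,70.])
def tray(w): return (np.array(w)[:2]-O)@np.c_[EX,EY]
def world(x,y): return O+x*EX+y*EY
def delta(tgt):   # tool-axis shift in mm from measured TCP to world target
    s=arm.read_state();q=R.from_quat(s['ee_rot']).as_matrix()
    e=np.degrees(np.arctan2(q[1,0],q[0,0]))
    return 'shift',(q.T@(np.array(tgt)-s['position'])).round(1),'yaw',e.round(2),'zaxis',q[:,2].round(3),'F',np.round(s['contact_force'],1),'clk',s['clock'],'w',round(s['gripper_width'],1)
E
python3 - <<'E'
from h import *
d=grab('wrist','w1.png');print(d['xyz'],rot(d).round(2).tolist())
print(arm.read_state()['position'],delta([437.4,-104.1,200]));print(proj(d,[437.4,-104.1,75]))
E
```

```text
clock: 1.6
position: [305.7, 292.1, 256.1]
ee_rot: [0.747, -0.664, 0.001, 0.0]
contact_force: [-1.4, -0.5, -0.3]
gripper_width: 85.2
grasp_force: 0.0
clock: 2.6
position: [420.7, -14.7, 256.3]
ee_rot: [0.749, -0.662, -0.0, 0.0]
contact_force: [0.5, 0.9, 0.5]
gripper_width: 85.4
grasp_force: 0.0
[430.82978408 -95.02572179 375.33909159] [[-0.99, -0.12, -0.04], [-0.12, 0.94, 0.31], [0.0, 0.31, -0.95]]
[420.56888314 -13.99946848 256.38691305] ('shift', array([91.5, -5.5, 56.4]), 'yaw', np.float64(-82.82), 'zaxis', array([-0.,  0., -1.]), 'F', array([ 0.2,  0.5, -0.3]), 'clk', 2.65, 'w', 85.1)
(np.float64(248.1743785837054), np.float64(88.49486633709317))
```

View pics/w1.png

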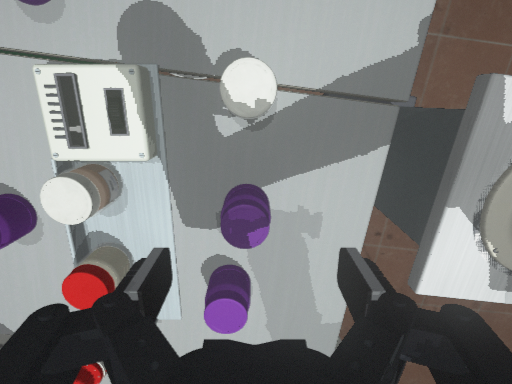

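Wrist view: the pale lid is at (248,88), which matches the prediction of (248,88). Housing at (95,112), gap between pale lid (70,198) and red lid (90,287), purple jars at (245,215) and (227,300).

```bash
python3 -m pendant '[[0.03,-0.002,0,0,0,0,0.0854],[0.03,-0.002,0,0,0,0,0.0854],[0.031,-0.002,0,0,0,0,0.0854],[0,0,0.03,0,0,0,0.0854],[0,0,0.04,0,0,0,0.0854],[0,0,0.04,0,0,0,0.0854],[0,0,0,0,0,0,0.0854],[0,0,0,0,0,0,0.0854]]'
python3 - <<'E'
from h import *
d=grab('wrist','w2.png')
for p in [(437.4,-104.1,75),world(26.5,78).tolist()+[79],world(26.5,-38).tolist()+[79],world(-56,-75).tolist()+[40],world(-56,-181).tolist()+[40],world(60,-75).tolist()+[40],world(-26,-131).tolist()+[49]]:print(np.round(proj(d,p),1))
print(delta([437.4,-104.1,62]))
E
```

```text
clock: 3.45
position: [438.9, -102.7, 147.3]
ee_rot: [0.751, -0.66, 0.0, 0.0]
contact_force: [0.5, -0.5, 0.4]
gripper_width: 85.1
grasp_force: 0.0
[256.4 216.4]
[ 43.4 443.3]
[ 12.5 347.3]
[126.7 281. ]
[109.4 167.6]
[ -0.6 280.4]
[ 76.8 229.2]
('shift', array([ 0.9,  2.8, 86.3]), 'yaw', np.float64(-82.65), 'zaxis', array([ 0.003, -0.   , -1.   ]), 'F', array([ 0.2, -0.2,  0.2]), 'clk', 3.5, 'w', 85.3)
```

View pics/w2.png

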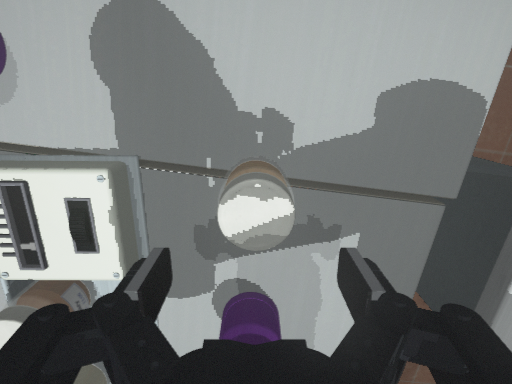

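Lid centre is at (256,215), against a prediction of (256,216), so it is centred between the fingers. The housing's front edge runs from (107,165) to (121,281). Descending.

```bash
python3 -m pendant '[[0,0.002,0.03,0,0,0.3,0.0854],[0,0,0.03,0,0,0,0.0854],[0,0,0.025,0,0,0,0.0854],[0,0,0,0,0,0,0.0854],[0,0,0,0,0,0,0.06],[0,0,0,0,0,0,0.05],[0,0,0,0,0,0,0.05],[0,0,0,0,0,0,0.05],[0,0,0,0,0,0,0.05],[0,0,0,0,0,0,0.05],[0,0,0,0,0,0,0.05],[0,0,0,0,0,0,0.05]]'; python3 -m pendant '[[0,0,0,0,0,0,0.05],[0,0,0,0,0,0,0.05]]'
```

```text
clock: 4.7
position: [438.2, -103.9, 64.4]
ee_rot: [0.749, -0.663, 0.002, -0.002]
contact_force: [-2.3, 0.2, 7.1]
gripper_width: 58.3
grasp_force: 62.3
clock: 4.9
position: [438.2, -103.9, 64.4]
ee_rot: [0.749, -0.663, 0.002, -0.002]
contact_force: [-0.6, 1.2, 8.6]
gripper_width: 58.1
grasp_force: 62.3
```

```bash
python3 -m pendant '[[0,0,-0.01,0,0,0,0.05],[0,0,-0.03,0,0,0,0.05],[0,0,-0.04,0,0,0,0.05],[0,0,-0.03,0,0,0,0.05],[-0.02,-0.016,0,0,0,0,0.05],[-0.035,-0.029,0,0,0,0,0.05],[-0.035,-0.029,0,0,0,0,0.05],[-0.035,-0.029,0,0,0,0,0.05],[-0.03,-0.025,0,0,0,0,0.05],[-0.02,-0.017,0,0,0,0,0.05],[0,0,0,0,0,0,0.05],[0,0,0,0,0,0,0.05]]'
python3 - <<'E'
from h import *
d=grab('wrist','w3.png')
for p in [world(26.5,78).tolist()+[79],world(26.5,-38).tolist()+[79],world(-56,-75).tolist()+[40],world(-56,-181).tolist()+[40],world(60,-75).tolist()+[40],world(-26,-131).tolist()+[49]]:print(np.round(proj(d,p),1))
print(delta([560.6,87.4,68]),tray(arm.read_state()['position']))
E
```

```text
clock: 6.1
position: [559.1, 87.5, 172.4]
ee_rot: [0.749, -0.663, -0.0, -0.0]
contact_force: [0.1, -1.4, -1.4]
gripper_width: 58.1
grasp_force: 65.0
[188.1 270.1]
[176.5 130.7]
[286.6  79.1]
[291.7 -84.1]
[143.6  79.3]
[248.9  -5. ]
('shift', array([ -0.3,  -1.9, 104.3]), 'yaw', np.float64(-83.12), 'zaxis', array([-0.,  0., -1.]), 'F', array([-0. ,  0.6, -1.6]), 'clk', 6.15, 'w', 57.9) [-29.96392608  20.61700198]
```

View pics/w3.png

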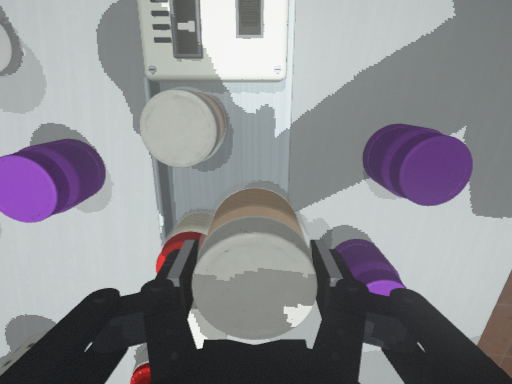

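The pale jar is held upright between the fingers. The housing's front-left corner at (286,79) matches the prediction. The right jar's lid is at (183,128), and the red lid is partly hidden at (180,252).

```bash
python3 -m pendant '[[0,-0.002,0.03,0,0,0,0.05],[0,0,0.03,0,0,0,0.05],[0,0,0.025,0,0,0,0.05],[0,0,0.01,0,0,0,0.05],[0,0,0,0,0,0,0.05],[0,0,0.005,0,0,0,0.05],[0,0,0,0,0,0,0.05],[0,0,0,0,0,0,0.05]]'; python3 -m pendant '[[0,0,0.002,0,0,0,0.05],[0,0,0,0,0,0,0.05],[0,0,0,0,0,0,0.05]]'
```

```text
clock: 6.95
position: [561.9, 87.5, 72.6]
ee_rot: [0.748, -0.663, 0.0, -0.001]
contact_force: [-0.1, 0.6, -1.1]
gripper_width: 57.9
grasp_force: 65.0
clock: 7.25
position: [561.4, 87.4, 69.7]
ee_rot: [0.748, -0.663, 0.0, -0.0]
contact_force: [0.2, 0.5, -1.3]
gripper_width: 58.3
grasp_force: 65.0
```

```bash
python3 -m pendant '[[0,0,0.001,0,0,0,0.05],[0,0,0,0,0,0,0.05],[0,0,0.001,0,0,0,0.05],[0,0,0,0,0,0,0.05]]';  python3 -m pendant '[[0,-0.006,0,0,0,0,0.05],[0,-0.006,0,0,0,0,0.05],[0,-0.006,0,0,0,0,0.05],[0,-0.006,0,0,0,0,0.05],[0,0,0,0,0,0,0.05],[0,0,0,0,0,0,0.05]]'
```

```text
clock: 7.65
position: [561.5, 87.5, 68.5]
ee_rot: [0.749, -0.663, 0.0, -0.0]
contact_force: [-2.3, -0.2, 5.2]
gripper_width: 58.8
grasp_force: 65.7
clock: 8.25
position: [586.6, 90.4, 68.5]
ee_rot: [0.749, -0.663, 0.001, -0.001]
contact_force: [1.3, -0.7, 4.6]
gripper_width: 58.3
grasp_force: 65.7
```

```bash
python3 -m pendant '[[0,-0.003,0,0,0,0,0.05],[0,-0.003,0,0,0,0,0.05],[0,-0.003,0,0,0,0,0.05],[0,-0.003,0,0,0,0,0.05],[0,0,0,0,0,0,0.05]]';  python3 -m pendant '[[0,-0.003,0,0,0,0,0.05],[0,-0.003,0,0,0,0,0.05],[0,-0.003,0,0,0,0,0.05],[0,0,0,0,0,0,0.05]]'; python3 - <<'E'
from h import *
d=grab('wrist','w4.png')
p=arm.read_state()['position'];print(tray(p),p);g=world(27,21);print(delta([*g,68.5]))
E
```

```text
clock: 8.75
position: [596.7, 91.4, 68.5]
ee_rot: [0.748, -0.663, -0.0, 0.001]
contact_force: [-3.4, -0.7, 8.6]
gripper_width: 58.1
grasp_force: 66.1
clock: 9.15
position: [605.6, 92.4, 68.5]
ee_rot: [0.748, -0.663, -0.0, 0.001]
contact_force: [-3.0, -1.1, 8.7]
gripper_width: 58.3
grasp_force: 66.1
[17.21952097 20.43714889] [605.60050736  92.3833452   68.55440148]
('shift', array([-0.6, -9.8,  0. ]), 'yaw', np.float64(-83.1), 'zaxis', array([-0.001, -0.001, -1.   ]), 'F', array([-4. , -1.7,  8.6]), 'clk', 9.2, 'w', 58.2)
```

View pics/w4.png

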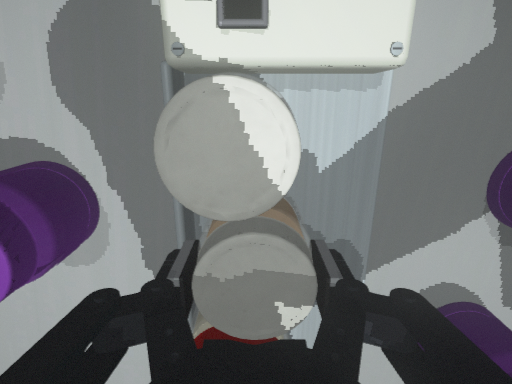

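The new jar has slid between its neighbours. The right jar's lid at (228,147) is upright, and the red lid is visible at (240,338).

```bash
python3 -m pendant '[[0,-0.003,0,0,0,0,0.05],[0,-0.003,0,0,0,0,0.05],[0,-0.002,0,0,0,0,0.05],[0,0,0,0,0,0,0.05],[0,0,0,0,0,0,0.05]]';  python3 -m pendant '[[0,-0.002,0,0,0,0,0.05],[0,0,0,0,0,0,0.05]]';  python3 -m pendant '[[0,-0.001,0,0,0,0,0.05],[0,0,0,0,0,0,0.05]]'
```

```text
clock: 9.7
position: [613.4, 93.4, 68.5]
ee_rot: [0.748, -0.663, -0.0, 0.001]
contact_force: [-2.8, 0.0, 9.1]
gripper_width: 58.1
grasp_force: 66.1
clock: 9.9
position: [615.4, 93.7, 68.5]
ee_rot: [0.748, -0.663, -0.0, 0.001]
contact_force: [-4.3, -1.0, 9.4]
gripper_width: 58.5
grasp_force: 66.1
clock: 10.1
position: [616.0, 93.8, 68.6]
ee_rot: [0.748, -0.663, -0.0, 0.001]
contact_force: [-5.1, -0.4, 9.9]
gripper_width: 58.5
grasp_force: 66.2
```

```bash
python3 -m pendant '[[0,-0.001,0,0,0,0,0.05],[0,0,0,0,0,0,0.05]]';  python3 -m pendant '[[0,-0.001,0,0,0,0,0.05],[0,0,0,0,0,0,0.05]]'; python3 - <<'E'
from h import *
b=grab('top')['image'][:,:,::-1];s=grab('scene')['image'][:,:,::-1]
cv2.imwrite('pics/c5.png',np.hstack([cv2.resize(b[165:265,175:305],None,fx=3,fy=3,interpolation=2),cv2.resize(s[170:320,180:310],(390,450))[:300]]))
E
```

```text
clock: 10.3
position: [616.2, 93.8, 68.6]
ee_rot: [0.748, -0.663, -0.001, 0.002]
contact_force: [-6.9, 0.8, 11.0]
gripper_width: 58.1
grasp_force: 66.4
clock: 10.5
position: [616.3, 93.8, 68.6]
ee_rot: [0.748, -0.663, -0.002, 0.003]
contact_force: [-8.5, 0.7, 14.0]
gripper_width: 58.2
grasp_force: 66.6
```

View pics/c5.png

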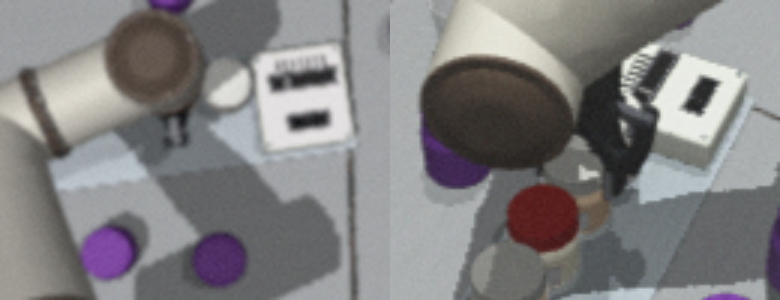

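The jar stands against the rail: position stalled at x 616 and the force rose. The red and left jars, right panel at (543,215) and (508,270), are upright. Back off, release and rise.

```bash
python3 -m pendant '[[0,0.002,-0.001,0,0,0,0.05],[0,0,0,0,0,0,0.064],[0,0,0,0,0,0,0.07],[0,0,0,0,0,0,0.07],[0,0,0,0,0,0,0.07]]';  python3 -m pendant '[[0,0,-0.01,0,0,0,0.07],[0,0,-0.02,0,0,0,0.07],[0,0,-0.03,0,0,0,0.07],[0,0,-0.04,0,0,0,0.02],[0.04,0.03,-0.02,0,0,0,0],[0.04,0.03,0,0,0,0,0],[0.04,0.01,0,0,0,0,0],[0,0,0,0,0,0,0],[0,0,0,0,0,0,0],[0,0,0,0,0,0,0]]'; python3 - <<'E'
from h import *
d=grab('wrist','w6.png')
def q(x,y,z):return np.round(proj(d,[*world(x,y),z]),1)
print('jars',q(27,20.5,79),q(27,-42,79),q(27,83,79));print('corner',q(-56,-75,40),q(60,-75,40),'wheel',q(-26,-131,49));print('mid window',q(22,-131,40))
print(delta([*world(-26,-131),90]))
E
```

```text
clock: 11.1
position: [617.0, 94.1, 68.2]
ee_rot: [0.748, -0.663, -0.0, 0.0]
contact_force: [-0.6, -0.8, 0.1]
gripper_width: 69.9
grasp_force: 0.0
clock: 12.1
position: [564.1, -29.9, 187.6]
ee_rot: [0.748, -0.663, 0.0, -0.0]
contact_force: [0.8, -0.1, -0.5]
gripper_width: 0.1
grasp_force: 0.0
jars [185.9 315. ] [180.7 257.7] [190.4 364.8]
corner [271.6 207.5] [154.1 207.7] wheel [239.8 152.8]
mid window [188.5 151.2]
('shift', array([ 35.4, -12.8,  97.3]), 'yaw', np.float64(-83.05), 'zaxis', array([ 0.001,  0.   , -1.   ]), 'F', array([-0.7,  1.3, -0.5]), 'clk', 12.15, 'w', 0.5)
```

View pics/w6.png

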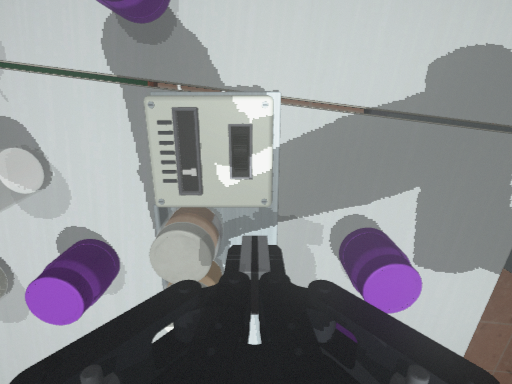

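Wrist view: the new jar sits in the row, its pale lid next to the right jar at (185,255). Wheel slot at (240,152), as predicted. The ribs run from row 181 (first, left) to 123 (seventh), and the pointer at about (188,172) is at mark 2. That leaves three clicks to the right. Let me pin the pointer down while moving over the wheel.

```bash
cat > ptr.py <<'E'
from h import *
def pointer(d):
    # unwarp the window z=40 plane: rows = tray y -91..-171 (0.5 mm), cols = tray x
    xs=np.arange(-5,36,.5);ys=np.arange(-90,-172,-.5)
    P=np.array([[proj(d,[*world(x,y),40]) for x in xs] for y in ys],'float32')
    g=cv2.remap(cv2.cvtColor(d['image'],7),P,None,cv2.INTER_LINEAR).astype(float)
    w=g[:,(xs>17)&(xs<27)].max(1); r=g[:,(xs>38-2)|((xs>32.5)&(xs<36))]
    hi=ys[w>150]; hi=hi[(hi<-96)&(hi>-166)]
    return 'pointer y',hi.mean().round(1) if len(hi) else None,hi.min() if len(hi) else 0,hi.max() if len(hi) else 0
E
python3 - <<'E'
from ptr import *
d=grab('wrist');print(pointer(d))
im=cv2.cvtColor(d['image'],7).astype(int)
print('ribs',im[115:190,162:173].mean(1).round().astype(int).tolist()); print('ptr',im[115:190,182:194].max(1).tolist())
E
python3 -m pendant '[[0.014,-0.006,0.03,0,0,0,0],[0.014,-0.007,0.03,0,0,0,0],[0,0,0.03,0,0,0,0],[0,0,0.017,0,0,0,0],[0,0,0,0,0,0,0],[0,0,0,0,0,0,0]]'
python3 - <<'E'
from h import *
print(delta([*world(-26,-131),74]))
E
```

```text
('pointer y', np.float64(-111.5), np.float64(-115.0), np.float64(-108.0))
ribs [183, 184, 183, 184, 178, 105, 91, 96, 102, 154, 188, 188, 189, 189, 182, 119, 85, 85, 92, 129, 189, 189, 189, 189, 182, 118, 84, 85, 90, 131, 189, 189, 189, 190, 182, 115, 84, 85, 98, 154, 189, 189, 188, 188, 179, 75, 86, 86, 107, 183, 188, 188, 188, 182, 118, 85, 86, 90, 130, 188, 188, 187, 185, 153, 88, 92, 97, 128, 186, 187, 187, 186, 187, 187, 186]
ptr [83, 84, 84, 84, 81, 80, 82, 80, 82, 80, 80, 79, 80, 81, 80, 79, 80, 82, 80, 80, 80, 79, 80, 80, 81, 79, 81, 81, 80, 80, 79, 80, 80, 80, 80, 79, 79, 80, 79, 79, 80, 79, 79, 80, 80, 80, 80, 79, 80, 80, 79, 79, 98, 174, 206, 192, 191, 191, 188, 182, 178, 79, 81, 90, 81, 80, 82, 83, 82, 81, 86, 87, 101, 88, 88]
clock: 12.8
position: [580.5, -55.9, 80.3]
ee_rot: [0.749, -0.663, 0.0, 0.0]
contact_force: [0.4, -0.2, -0.2]
gripper_width: 0.0
grasp_force: 0.0
('shift', array([7.3, 0.2, 6.3]), 'yaw', np.float64(-83.02), 'zaxis', array([ 0., -0., -1.]), 'F', array([ 0.4, -0.2, -0.2]), 'clk', 12.8, 'w', 0.0)
```

Pointer confirmed at mark 2 (row 171.5, against rib rows 181, 171, 161, …). Pressing down.

```bash
python3 -m pendant '[[0,0,0.003,0,0,0,0],[0,0,0.002,0,0,0,0],[0,0,0,0,0,0,0]]'; python3 -m pendant '[[0,0,0.001,0,0,0,0],[0,0,0,0,0,0,0]]';python3 -m pendant '[[0,0,0.001,0,0,0,0],[0,0,0,0,0,0,0]]'
```

```text
clock: 13.1
position: [580.1, -56.4, 75.7]
ee_rot: [0.748, -0.663, 0.0, -0.0]
contact_force: [-0.2, 1.1, 0.2]
gripper_width: 0.3
grasp_force: 0.0
clock: 13.3
position: [579.9, -56.6, 74.4]
ee_rot: [0.748, -0.663, 0.0, -0.0]
contact_force: [-0.5, 0.0, 0.4]
gripper_width: 0.1
grasp_force: 0.0
clock: 13.5
position: [580.0, -56.7, 73.5]
ee_rot: [0.748, -0.663, 0.0, -0.0]
contact_force: [-0.3, -1.0, 2.3]
gripper_width: 0.1
grasp_force: 1.1
```

```bash
python3 -m pendant '[[0,0,0.001,0,0,0,0],[0,0,0.001,0,0,0,0],[0,0,0,0,0,0,0]]';python3 -m pendant '[[0.002,0,0,0,0,0,0],[0.002,0,0,0,0,0,0],[0.002,0,0,0,0,0,0],[0.002,0,0,0,0,0,0],[0.002,0,0,0,0,0,0],[0.002,0,0,0,0,0,0],[0,0,0,0,0,0,0]]'
python3 - <<'E'
from ptr import *
d=grab('wrist');print(pointer(d),delta([*world(-26,-131),74]))
E
```

```text
clock: 13.8
position: [580.2, -56.8, 73.3]
ee_rot: [0.749, -0.663, 0.001, -0.0]
contact_force: [-2.5, 0.2, 12.0]
gripper_width: -0.1
grasp_force: 6.0
clock: 14.5
position: [581.7, -68.9, 73.3]
ee_rot: [0.749, -0.663, 0.001, -0.0]
contact_force: [-3.6, 0.2, 11.7]
gripper_width: -0.2
grasp_force: 5.7
('pointer y', np.float64(-120.0), np.float64(-123.5), np.float64(-116.5)) ('shift', array([-5.7, -0.2, -0.8]), 'yaw', np.float64(-83.07), 'zaxis', array([ 0.001, -0.001, -1.   ]), 'F', array([-2.7, -0. , 12.6]), 'clk', 14.55, 'w', -0.1)
```

One click took the pointer from -111.5 to -120, at mark 3. Lift, return and repeat.

```bash
python3 -m pendant '[[0,0,-0.006,0,0,0,0],[-0.006,0,-0.004,0,0,0,0],[-0.007,0,0.004,0,0,0,0],[0,0,0.004,0,0,0,0],[0,0,0.001,0,0,0,0],[0,0,0.0005,0,0,0,0],[0,0,0,0,0,0,0]]';python3 -m pendant '[[0.002,0,0,0,0,0,0],[0.002,0,0,0,0,0,0],[0.002,0,0,0,0,0,0],[0.002,0,0,0,0,0,0],[0.002,0,0,0,0,0,0],[0.002,0,0,0,0,0,0],[0,0,0,0,0,0,0]]'
python3 - <<'E'
from ptr import *
d=grab('wrist');print(pointer(d),delta([*world(-26,-131),74]))
E
```

```text
clock: 15.25
position: [579.9, -55.2, 73.2]
ee_rot: [0.749, -0.663, 0.0, 0.0]
contact_force: [-4.7, 1.8, 13.1]
gripper_width: 0.1
grasp_force: 6.6
clock: 15.95
position: [581.4, -67.6, 73.2]
ee_rot: [0.749, -0.663, 0.0, 0.0]
contact_force: [-3.3, -0.4, 11.4]
gripper_width: -0.0
grasp_force: 6.3
('pointer y', np.float64(-130.0), np.float64(-133.5), np.float64(-126.5)) ('shift', array([-4.4, -0.3, -0.8]), 'yaw', np.float64(-83.04), 'zaxis', array([ 0.   , -0.001, -1.   ]), 'F', array([-5. ,  0.4, 12.7]), 'clk', 16.0, 'w', -0.1)
```

```bash
python3 -m pendant '[[0,0,-0.006,0,0,0,0],[-0.006,0,-0.004,0,0,0,0],[-0.007,0,0.004,0,0,0,0],[0,0,0.004,0,0,0,0],[0,0,0.001,0,0,0,0],[0,0,0.0005,0,0,0,0],[0,0,0,0,0,0,0]]';python3 -m pendant '[[0.002,0,0,0,0,0,0],[0.002,0,0,0,0,0,0],[0.002,0,0,0,0,0,0],[0.002,0,0,0,0,0,0],[0.002,0,0,0,0,0,0],[0.001,0,0,0,0,0,0],[0,0,0,0,0,0,0]]'
python3 -m pendant '[[0,0,-0.01,0,0,0,0],[0,0,-0.04,0,0,0,0],[0,0.02,-0.04,0,0,0,0],[0,0.04,-0.03,0,0,0,0],[0,0.05,0,0,0,0,0],[0,0.05,0,0,0,0,0],[0,0,0,0,0,0,0],[0,0,0,0,0,0,0],[0,0,0,0,0,0,0]]'
python3 - <<'E'
from ptr import *
d=grab('wrist');print(pointer(d));a=grab('top');b=a['image'][:,:,::-1];s=grab('scene')['image'][:,:,::-1]
w=d['image'][:,:,::-1]
cv2.imwrite('pics/c7.png',np.hstack([cv2.resize(w,(400,300)),cv2.resize(s[170:320,140:340],(400,300))]))
cv2.imwrite('pics/t7.png',cv2.resize(b[125:275,145:385],None,fx=3.3,fy=3.3,interpolation=2))
f=a['image'].astype(int);m={'w':f.min(2)>180,'r':(f[...,0]>130)&(f[...,1]<70)}
for k,q in m.items():
    n,l,st,c=cv2.connectedComponentsWithStats(q.astype('uint8'))
    for i in range(1,n):
        if 80<st[i,4]<700 and 140<c[i,0]<300 and 170<c[i,1]<255:print(k,st[i,4],tray(ray(a,*c[i],79)).round(1))
E
```

```text
clock: 16.7
position: [579.6, -54.2, 73.2]
ee_rot: [0.749, -0.663, 0.0, 0.0]
contact_force: [-3.9, 2.1, 12.5]
gripper_width: 0.2
grasp_force: 5.6
clock: 17.4
position: [581.0, -65.5, 73.3]
ee_rot: [0.749, -0.663, 0.0, 0.0]
contact_force: [-2.6, 0.6, 10.5]
gripper_width: -0.1
grasp_force: 5.5
clock: 18.3
position: [423.4, -84.5, 192.5]
ee_rot: [0.748, -0.663, 0.001, -0.0]
contact_force: [0.7, 0.1, -0.5]
gripper_width: -0.3
grasp_force: 0.0
('pointer y', np.float64(-138.2), np.float64(-141.0), np.float64(-135.5))
w 618 [  -4.7 -122.4]
w 186 [ 28.7 -41. ]
w 184 [27.9 20.5]
w 186 [ 25.1 145.3]
w 356 [-48.6  69.1]
r 149 [ 83.6 261.2]
r 202 [27.3 82. ]
```

View pics/c7.png

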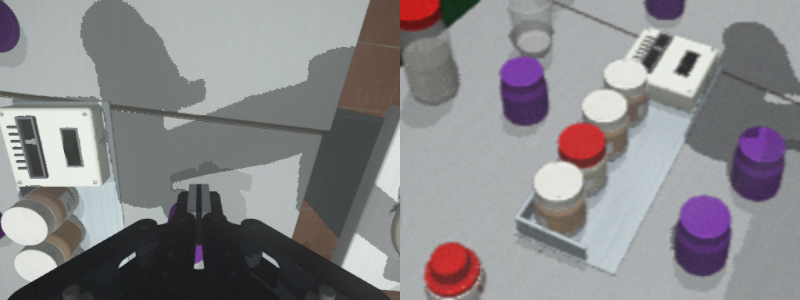

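All four jars are upright in one line (right panel: lids at (558,180), (582,143), (605,107), (626,76)). The pointer has moved 26.7 mm in all, which is three clicks. One numeric check of the pointer against the ribs, then hand in.

```bash
python3 - <<'E'
from h import *
d=grab('wrist');g=cv2.cvtColor(d['image'],7)
xs=np.arange(10,50,.5);ys=np.arange(-92,-171,-.5)
P=np.array([[proj(d,[*world(x,y),43]) for x in xs] for y in ys],'float32')
o=cv2.remap(g,P,None,cv2.INTER_LINEAR)
cv2.imwrite('pics/win.png',cv2.resize(o,None,fx=4,fy=4))
E
```

```text
(no output)
```

View pics/win.png

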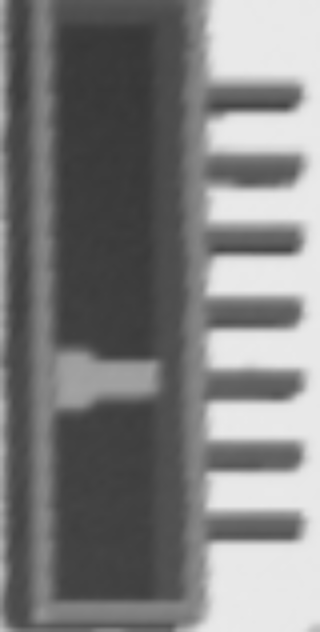

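The unwarped window, with left at the top, shows the pointer tip at row 380 level with the fifth rib at row 383.

```bash
python3 -c "
from bench import arm
print(arm.job_done())"
```

```text
the job is handed in; nothing more can be done
None
```

I handed the job in at about 18.5 s: all four jars stand upright in one line along the back rail, and the day wheel's pointer is at the fifth mark (Friday); I left everything else where it was.

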